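Open the carving dust cabinet to the pointer

ROBOT

A 7-joint arm with a two-finger parallel gripper is mounted at the origin on the work surface. World frame = base frame: x ahead of the robot, y to its left, z up, the work surface at z = 0. Lengths are in mm, angles in rad, forces in N, time in s.
With the tool pointing down it reaches from about 400 to 875 mm from the base axis. Payload 4.4 kg.
Tool frame: the origin (TCP) lies at the very end of the fingers, on their centre line; the grasp point (between the pads) lies 19 mm behind it; z points along the fingers, y is the direction in which the jaws open and shut (so a half turn about z gives the same grasp; the last joint's range is limited). The gripper opens to 85 mm and grips with 20 to 120 N. Pads are 22 mm wide; open, the fingers measure 114 mm over their backs; the gripper's body (76 mm by 85 mm) begins 54 mm behind the grasp point. The pads swing forward as they close: fully open they stand 13 mm farther back than shut.
Start: joints at [-1.345, 0.628, 0.038, 1.517, -0.027, 0.996, -0.02], TCP at [186.965, 622.545, 231.313] pointing down, gripper open.
Joint ranges: [-3.06, 3.06], [-0.37, 2.12], [-1.25, 1.32], [0.18, 2.47], [-1.1, 4.24], [0.23, 1.98], [-2.94, 2.94]. Speed limits (rad/s): [2.57, 2.57, 3.14, 3.14, 3.14, 3.14, 3.14].

INTERFACE

Orientations are given as [roll, pitch, yaw] about the fixed x, y, z axes, in that order (R = Rz(yaw) Ry(pitch) Rx(roll)).
In Python, from cell import read_state, get_image, calibration, finish_job gives the robot as it stands. The module is installed in compiled form; this text tells all that it offers.
- The arm moves only by the tool apply_moves, never from a script. Its argument "increments" is a list of rows, each an object of numbers: "tx", "ty", "tz": the shift along the world's x, y, z in m; "rx", "ry", "rz": the turn, a rotation vector about the world's x, y, z in units of 5 degrees (1.0 is 5 degrees); "claw": the finger opening in m, from 0 to 0.0854. In form: [{"tx": .., "ty": .., "tz": .., "rx": .., "ry": .., "rz": .., "claw": ..}, ...]. A call has 1 to 12 rows; each row is the pose to reach, as a shift and turn from the pose commanded when the call began; what a row does not reach only later rows make up. A row lasts 1/10 s, in which the tool goes at most 50 mm and 8.59 degrees, less where a joint would pass 70% of its speed; a pose out of reach is approached as far as the arm can. A call with a gripper value outside its range is refused whole. The fingers move at their own pace and stop on an object; the grip force is fixed at half the most. Time passes only in rows, so rows that repeat a pose let the fingers close. It gives the time, the measured TCP pose, the force and the opening at its end, in the units of the state.
- read_state(): the state, without advancing time (a new reading comes with each control period).
- get_image(name): name is "scene" or "top" or "wrist"; returns the picture (480x640x3 uint8, red, green, blue); there is no depth.
- calibration(name): a dict with "camera_matrix" (3x3 intrinsics, pixels), "origin" and "attitude" of the camera in the world. Camera axes: x right, y up, looking along -z (the intrinsics and any distortion apply to the point x, -y, -z); pixel columns grow to the right and rows downward; lengths in mm; the calibration is good to about 2 mm. A picture is of the moment at which its call begins: read the wrist's pose just before it. calibration takes no time and is no camera call; for the wrist camera it gives the pose at the moment of the call.
- finish_job(): hands the job in, once; it reports no verdict.
The state is a dict: "clock": time; "qpos": joint angles; "qd": joint speeds; "tau": joint torques, N m; "eef_pos": TCP position; "tool_rot": TCP orientation; "force": force on the tool from outside, world axes, zero at the start; "torque": the same for the moment, N m; "width": finger opening in mm.
Only numpy, scipy, OpenCV 4.12 (cv2) and the standard library are available. Lean on these libraries where they do the work, as an engineer would, in place of code of your own. Each camera call takes 0.05 s, during which the arm holds its last target. There are 200 camera calls.

TASK

Start the dust extraction by pressing the steel button on the grey switch box all the way down, then push the clear sliding window of the dust cabinet up from beneath its lip until the lip is level with the tip of the pointer clamped on the side rail, and leave it standing there. Only push: touch the lip from below and never on its rubber-covered upper side, do not grip or lift anything, and leave the pointer and everything else on the bench where it is.

Things in the scene. Friction and masses are not known exactly. Their poses are not given: they have to be found in the camera images.
- extract_top (a point): centre of the top of the round steel push button (32 mm across), 74 mm above the bench, on the grey switch box (75 x 90 mm, 50 mm tall, fixed, left or right of the cabinet). The black collar around it is 48 mm across, its top 12 mm below the button's. Pressed straight down
- extract (a joint): travel of the button, m: 0 = released, 0.008 = fully down; it takes about 5 N and springs back
- cabinet: bench-top dust cabinet, fixed: 400 mm wide, 331 mm deep, 314 mm tall at the back, plywood front wall 70 mm tall, clear sides. Origin on the bench, middle of the front wall's outer face; x to its back, y to its left, z up. From the front wall's top the front slopes up and back at 40 degrees; the window slides on this slope. A counterweight moves with it at the right rear corner
- sash (a joint): position of the clear sliding window, m up the slope: 0 = fully down, 0.17 = top stop. Counterweighted: it stays where it is left; pushing it takes about 5 N plus 12 N per m/s along the slope
- lip: wooden board 300 mm wide along the window's lower edge, standing 34 mm square off the window frame, 20 mm thick with the rubber on top. Origin: middle of the outer edge of its underside. x points up the slope (as the window moves, 40 degrees above level), y left along the lip, z square off the slope; the underside faces -x. This edge is the lip's nearest to the front; 50 mm straight below it is free
- lip_cap: the black rubber strip, 6 mm thick, that covers the lip's upper side (facing up the slope); it must not be touched. Origin 14 mm up the slope from the lip's
- lip_mid (a point): a point on the lip's outer face, in its middle, half-way through its thickness: 10 mm up the slope from the lip's origin. The lip is level with the pointer when this point is as far up the slope as the pointer's tip
- mark: steel pointer clamped on the cabinet's left side rail, a block 26 x 30 mm and 30 mm tall with a wedge that points at the window. Origin at the tip of the wedge, 10 mm left of the lip's left end in the lip's line of travel and as far off the slope as the lip's outer edge; x points up the slope, z square off it
- tin: closed paint tin, 84 mm across, 110 mm tall, standing; origin at the centre of its underside
- chisel: carving chisel with a wooden handle, 220 mm long, lying; origin under its middle
- brush: dust brush, 200 mm long, lying; origin under its middle
- rosette: small carved clay rosette, 68 mm across, 28 mm tall, lying; origin at the centre of its underside
- offcut: wooden moulding offcut, 50 x 130 mm, 42 mm tall; origin at the centre of its underside
- mallet: turned wooden carver's mallet standing on its head, 90 mm across, 205 mm tall; origin at the centre of its underside
- jar: glue jar, 70 mm across, 100 mm tall, standing; origin at the centre of its underside
Things that resemble listed ones, but are neither listed nor needed, are in the scene too. What is shaped like the part that bears extract_top but brown or pink is not meant.

How it is judged:
By the outcome, as a careful person would: the job done as asked, in the order asked, and still so for the second after the job is handed in, with the robot touching nothing.
It also fails if it takes over 64 s, if anything falls off the work surface, if the arm or the gripper's body presses on something with over 40 N, if the wrist force passes 120 N, or if a joint passes its speed limit or range.

## Working session

There is one attempt and no reset: what is moved stays moved. The work goes in short steps, Python scripts to look and compute and a tool call to move; the robot and the scene stay as the last step left them, time stands still between calls to the robot, and variables do not carry over. Pictures are saved under pics/ and viewed, about 8 in all and at most 12, crops included, and the job is handed in when it is done.

Besides the shell and the picture viewer there is one more tool, called after "Call:" as name(argument=value, ...) on one line, values as JSON. apply_moves: Moves the arm, as the interface text tells. Its arguments: {"type":"object","properties":{"increments":{"type":"array"}},"required":["increments"]}

```bash
mkdir -p pics; python3 - <<'E'
from cell import *
import cv2
s=read_state();print(s)
for n in ("scene","top"):
    c=calibration(n);print(n,c)
    cv2.imwrite(f"pics/{n}0.png",get_image(n)[:,:,::-1])
E
```

```text
{'clock': 0.0, 'qpos': array([-1.3447726 ,  0.6293531 ,  0.03846832,  1.51838318, -0.02701341,
        0.99628816, -0.01997434]), 'qd': array([-0.00107915, -0.00050459, -0.00041595, -0.00071038,  0.00089196,
       -0.00218571, -0.00059616]), 'tau': array([ 1.01855103e-04, -5.63404763e+01,  1.22643247e+00, -1.93430686e+01,
        1.11112290e-02,  1.05211115e-02,  4.31373294e-06]), 'eef_pos': array([186.80680879, 621.91931851, 230.38019122]), 'tool_rot': array([-3.13967985e+00,  3.01334182e-05,  2.84976564e+00]), 'force': array([-0.90017613,  0.01258186, -0.48061283]), 'torque': array([-0.01078971, -0.03383838,  0.02060377]), 'width': 85.36636461358837}
scene {'camera_matrix': array([[624.89813367,   0.        , 322.75133872],
       [  0.        , 624.89813367, 235.79981926],
       [  0.        ,   0.        ,   1.        ]]), 'origin': array([ 955.9797084 ,  694.14011133, 1435.73613206]), 'attitude': array([ 5.63999991e-01, -2.34158382e-03,  2.54800853e+00])}
top {'camera_matrix': array([[499.17743706,   0.        , 324.70796629],
       [  0.        , 499.17743706, 232.16185504],
       [  0.        ,   0.        ,   1.        ]]), 'origin': array([ 238.56618265,   19.12803717, 1683.10254686]), 'attitude': array([ 1.50193986e-01, -1.22389420e-03, -1.58688017e+00])}
```

View pics/scene0.png

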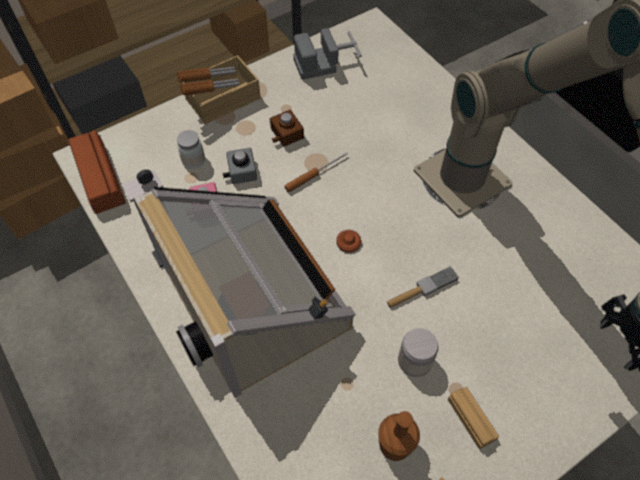

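View pics/top0.png

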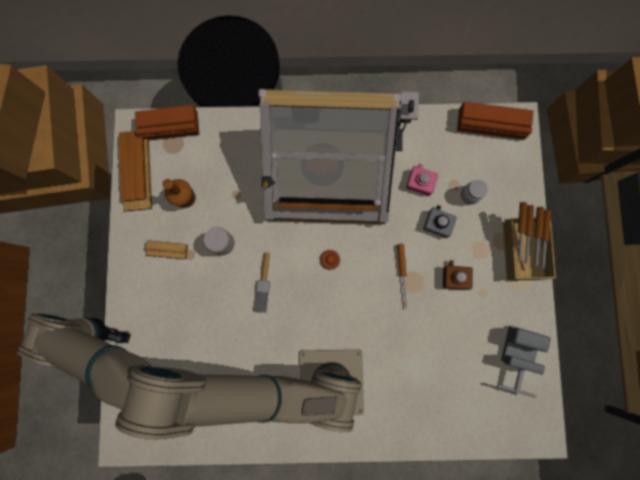

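```bash
cat > h.py <<'E'
import numpy as np, cv2
from scipy.spatial.transform import Rotation as R
from cell import *
def cam(n):
    c=calibration(n); return c["camera_matrix"],c["origin"],R.from_euler("xyz",c["attitude"]).as_matrix()
def ray(c,u,v):
    K,o,A=c; d=np.linalg.solve(K,[u,v,1]); return o,A@(d*[1,-1,-1])
def onz(c,u,v,z):
    o,d=ray(c,u,v); return o+d*(z-o[2])/d[2]
def proj(c,p):
    K,o,A=c; q=(np.atleast_2d(p)-o)@A*[1,-1,-1]; q=q@K.T; return q[:,:2]/q[:,2:]
def tri(obs):
    M=0;b=0
    for c,u,v in obs:
        o,d=ray(c,u,v); d=d/np.linalg.norm(d);P=np.eye(3)-np.outer(d,d);M=M+P;b=b+P@o
    return np.linalg.solve(M,b)
E
python3 - <<'E'
from h import *
t=cam("top");s=cam("scene")
print(proj(t,[0,0,0]),proj(s,[0,0,0]))
print("btn",onz(t,445,222,74),onz(s,240,156,74))
a=cv2.imread("pics/top0.png");b=cv2.imread("pics/scene0.png")
w=np.hstack([cv2.resize(a[80:230,250:450],(800,600),interpolation=3)])
cv2.imwrite("pics/c1.png",w)
w=cv2.resize(b[140:340,130:370],(720,600),interpolation=3)
cv2.imwrite("pics/c2.png",w)
E
```

```text
[[331.11498774 381.55701884]] [[461.32044564 176.96859453]]
btn [ 509.37486933 -380.75623212   74.        ] [ 515.99607875 -367.05255563   74.        ]
```

View pics/c1.png

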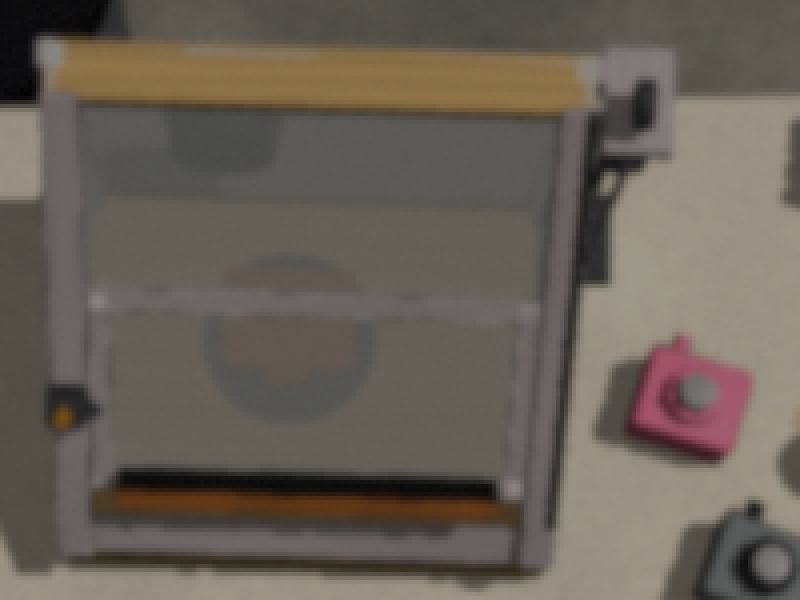

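View pics/c2.png

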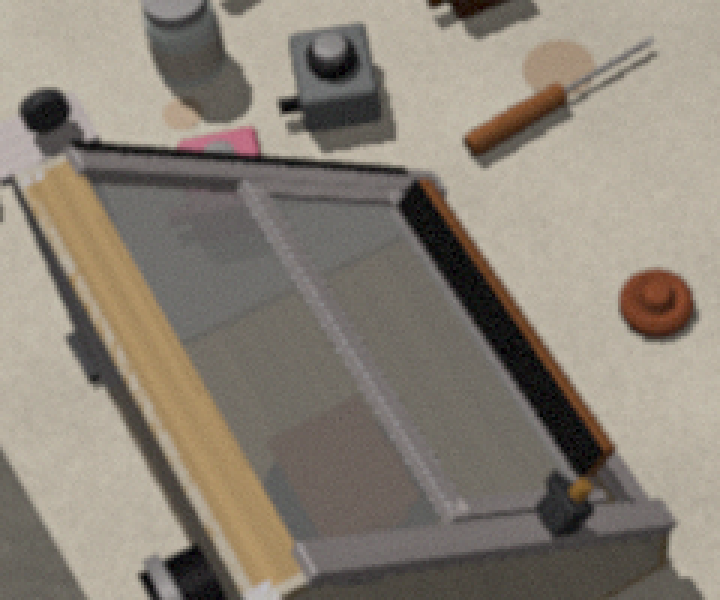

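```bash
python3 - <<'E'
from h import *
t=cam("top");s=cam("scene")
b=tri([(t,442.9,220.4),(s,240.7,156.3)]);print("btn",b,proj(t,b),proj(s,b))
T=lambda x,y:(250+x/4-.4,80+y/4-.4)
print("front L/R z=70",onz(t,*T(65,560),75),onz(t,*T(550,572),75))
print("tip z~130",onz(t,*T(98,410),150))
S=lambda x,y:(130+x/3-.3,140+y/3-.3)
print("lip outer lower L",tri([(t,*T(115,510)),(s,*S(610,450))]),"R",tri([(t,*T(500,518)),(s,*S(430,180))]))
print("tops L R z314",onz(t,*T(45,45),314),onz(t,*T(600,60),314))
w=cam("wrist");A=R.from_euler("xyz",read_state()["tool_rot"]).as_matrix()
print("wrist cam in tool",A.T@(w[1]-read_state()["eef_pos"]),A.T@w[2])
E
```

```text
btn [ 514.01196314 -374.07174266   65.65996131] [[442.28897753 221.07275698]] [[239.68889702 155.99031632]]
front L/R z=70 [526.46490225 205.02897999  75.        ] [ 510.22299679 -191.14415837   75.        ]
tip z~130 [632.71045859 170.53453344 150.        ]
lip outer lower L [556.31558333 155.77513619 141.25012487] R [ 541.2275594  -143.41207493  143.29899945]
tops L R z314 [862.72322662 192.47307771 314.        ] [ 845.01242677 -209.16042193  314.        ]
wrist cam in tool [  75.00934717   -1.15585663 -142.27306267] [[-5.33482294e-04  9.56342891e-01  2.92246454e-01]
 [ 9.99999686e-01  3.38793042e-04  7.16791616e-04]
 [ 5.86487501e-04  2.92246745e-01 -9.56342771e-01]]
```

Call:
apply_moves(increments=[{"tx": 0.047,"ty": -0.043,"tz": 0.01,"rz": -1,"claw": 0},{"tx": 0.085,"ty": -0.088,"tz": 0.02,"rz": -2,"claw": 0},{"tx": 0.118,"ty": -0.135,"tz": 0.03,"rz": -3,"claw": 0},{"tx": 0.144,"ty": -0.183,"tz": 0.03,"rz": -4,"claw": 0},{"tx": 0.168,"ty": -0.229,"tz": 0.03,"rz": -5,"claw": 0},{"tx": 0.186,"ty": -0.275,"tz": 0.03,"rz": -6,"claw": 0},{"tx": 0.207,"ty": -0.315,"tz": 0.03,"rz": -7,"claw": 0},{"tx": 0.224,"ty": -0.356,"tz": 0.03,"rz": -8,"claw": 0},{"tx": 0.237,"ty": -0.398,"tz": 0.03,"rz": -9,"claw": 0},{"tx": 0.255,"ty": -0.435,"tz": 0.03,"rz": -10,"claw": 0},{"tx": 0.269,"ty": -0.474,"tz": 0.03,"rz": -11,"claw": 0},{"tx": 0.281,"ty": -0.515,"tz": 0.03,"rz": -12,"claw": 0}])

```text
$.increments[0]: bad value
```

Call:
apply_moves(increments=[{"tx": 0.047,"ty": -0.043,"tz": 0.01,"rx": 0.0,"ry": 0.0,"rz": -1.0,"claw": 0.0},{"tx": 0.085,"ty": -0.088,"tz": 0.02,"rx": 0.0,"ry": 0.0,"rz": -2.0,"claw": 0.0},{"tx": 0.118,"ty": -0.135,"tz": 0.03,"rx": 0.0,"ry": 0.0,"rz": -3.0,"claw": 0.0},{"tx": 0.144,"ty": -0.183,"tz": 0.03,"rx": 0.0,"ry": 0.0,"rz": -4.0,"claw": 0.0},{"tx": 0.168,"ty": -0.229,"tz": 0.03,"rx": 0.0,"ry": 0.0,"rz": -5.0,"claw": 0.0},{"tx": 0.186,"ty": -0.275,"tz": 0.03,"rx": 0.0,"ry": 0.0,"rz": -6.0,"claw": 0.0},{"tx": 0.207,"ty": -0.315,"tz": 0.03,"rx": 0.0,"ry": 0.0,"rz": -7.0,"claw": 0.0},{"tx": 0.224,"ty": -0.356,"tz": 0.03,"rx": 0.0,"ry": 0.0,"rz": -8.0,"claw": 0.0},{"tx": 0.237,"ty": -0.398,"tz": 0.03,"rx": 0.0,"ry": 0.0,"rz": -9.0,"claw": 0.0},{"tx": 0.255,"ty": -0.435,"tz": 0.03,"rx": 0.0,"ry": 0.0,"rz": -10.0,"claw": 0.0},{"tx": 0.269,"ty": -0.474,"tz": 0.03,"rx": 0.0,"ry": 0.0,"rz": -11.0,"claw": 0.0},{"tx": 0.281,"ty": -0.515,"tz": 0.03,"rx": 0.0,"ry": 0.0,"rz": -12.0,"claw": 0.0}])

```text
clock: 1.3
eef_pos: [468.6, 105.2, 261.3]
tool_rot: [3.141, 0.0, 1.798]
force: [0.9, -0.5, 0.2]
width: -0.1
```

Call:
apply_moves(increments=[{"tx": 0.012,"ty": -0.041,"tz": 0.0,"rx": 0.0,"ry": 0.0,"rz": -1.0,"claw": 0.0},{"tx": 0.021,"ty": -0.082,"tz": 0.0,"rx": 0.0,"ry": 0.0,"rz": -2.0,"claw": 0.0},{"tx": 0.022,"ty": -0.125,"tz": 0.0,"rx": 0.0,"ry": 0.0,"rz": -3.0,"claw": 0.0},{"tx": 0.018,"ty": -0.168,"tz": 0.0,"rx": 0.0,"ry": 0.0,"rz": -4.0,"claw": 0.0},{"tx": 0.021,"ty": -0.212,"tz": 0.0,"rx": 0.0,"ry": 0.0,"rz": -5.0,"claw": 0.0},{"tx": 0.02,"ty": -0.257,"tz": 0.0,"rx": 0.0,"ry": 0.0,"rz": -6.0,"claw": 0.0},{"tx": 0.023,"ty": -0.303,"tz": 0.0,"rx": 0.0,"ry": 0.0,"rz": -7.0,"claw": 0.0},{"tx": 0.035,"ty": -0.352,"tz": -0.01,"rx": 0.0,"ry": 0.0,"rz": -8.0,"claw": 0.0},{"tx": 0.035,"ty": -0.398,"tz": -0.02,"rx": 0.0,"ry": 0.0,"rz": -9.0,"claw": 0.0},{"tx": 0.044,"ty": -0.44,"tz": -0.04,"rx": 0.0,"ry": 0.0,"rz": -9.5,"claw": 0.0},{"tx": 0.046,"ty": -0.48,"tz": -0.06,"rx": 0.0,"ry": 0.0,"rz": -9.8,"claw": 0.0},{"tx": 0.046,"ty": -0.482,"tz": -0.08,"rx": 0.0,"ry": 0.0,"rz": -9.8,"claw": 0.0}])

```text
clock: 2.5
eef_pos: [511.9, -381.6, 180.3]
tool_rot: [3.139, 0.005, 0.94]
force: [-1.1, -0.0, -0.3]
width: -0.0
```

```bash
python3 - <<'E'
from h import *
s=read_state();print(s["eef_pos"],s["tool_rot"],s["qpos"])
c=cam("wrist");im=get_image("wrist")[:,:,::-1].copy()
print(onz(c,320,240,74),proj(c,[514,-374,74]),proj(c,[514,-374,66]),proj(c,s["eef_pos"]))
np.save("pics/wc.npy",np.vstack([c[0],c[1],c[2]]))
cv2.imwrite("pics/w1.png",im)
E
```

```text
[ 511.88490437 -381.57240803  180.31207901] [3.13898078 0.00519046 0.940226  ] [ 0.26854414  0.73053833  0.56573225  1.61716659 -0.45735223  0.92645487
  0.36603064]
[ 508.78195373 -386.85729238   74.        ] [[315.44970514 222.6992383 ]] [[315.54246277 219.96643892]] [[319.51703867 299.32166422]]
```

View pics/w1.png

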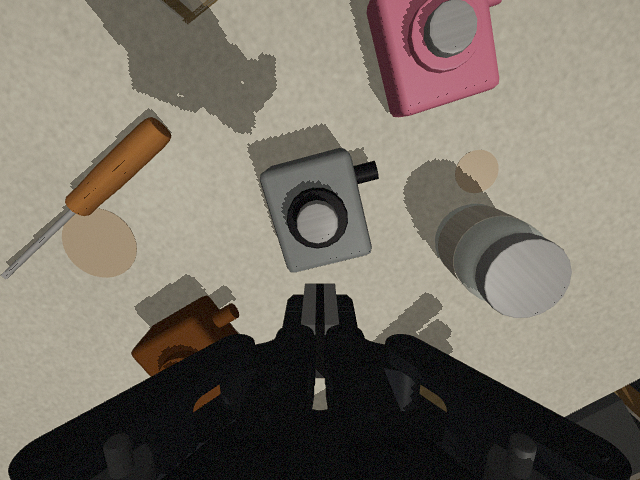

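```bash
python3 - <<'E'
from h import *
a=np.load("pics/wc.npy");c=(a[:3],a[3],a[4:])
b=onz(c,320,222,74);print(b,(b-read_state()["eef_pos"])/1000)
E
```

```text
[ 517.03328355 -375.55643992   74.        ] [ 0.00624862  0.00132027 -0.10252898]
```

Call:
apply_moves(increments=[{"tx": 0.003,"ty": -0.001,"tz": -0.04,"rx": 0.0,"ry": 0.0,"rz": 0.0,"claw": 0.0},{"tx": 0.003,"ty": -0.001,"tz": -0.075,"rx": 0.0,"ry": 0.0,"rz": 0.0,"claw": 0.0},{"tx": 0.003,"ty": -0.001,"tz": -0.09,"rx": 0.0,"ry": 0.0,"rz": 0.0,"claw": 0.0},{"tx": 0.003,"ty": -0.001,"tz": -0.09,"rx": 0.0,"ry": 0.0,"rz": 0.0,"claw": 0.0},{"tx": 0.003,"ty": -0.001,"tz": -0.09,"rx": 0.0,"ry": 0.0,"rz": 0.0,"claw": 0.0}])

```text
clock: 3.05
eef_pos: [517.6, -375.8, 92.6]
tool_rot: [3.14, 0.0, 0.948]
force: [1.0, -0.1, 1.6]
width: 0.0
```

```bash
python3 - <<'E'
from h import *
s=read_state();print(s["eef_pos"],s["tool_rot"],s["force"])
E
```

```text
[ 517.64446472 -375.79862824   92.56582959] [3.14004574e+00 1.22943265e-04 9.47773087e-01] [ 1.02386172 -0.12640803  1.61848089]
```

Call:
apply_moves(increments=[{"tx": 0.0,"ty": 0.0,"tz": -0.012,"rx": 0.0,"ry": 0.0,"rz": 0.0,"claw": 0.0},{"tx": 0.0,"ty": 0.0,"tz": -0.018,"rx": 0.0,"ry": 0.0,"rz": 0.0,"claw": 0.0},{"tx": 0.0,"ty": 0.0,"tz": -0.022,"rx": 0.0,"ry": 0.0,"rz": 0.0,"claw": 0.0},{"tx": 0.0,"ty": 0.0,"tz": -0.025,"rx": 0.0,"ry": 0.0,"rz": 0.0,"claw": 0.0},{"tx": 0.0,"ty": 0.0,"tz": -0.025,"rx": 0.0,"ry": 0.0,"rz": 0.0,"claw": 0.0}])

```text
clock: 3.55
eef_pos: [517.5, -375.5, 66.6]
tool_rot: [3.141, -0.0, 0.947]
force: [-0.4, 1.1, 4.1]
width: -0.5
```

Call:
apply_moves(increments=[{"tx": 0.0,"ty": 0.0,"tz": -0.001,"rx": 0.0,"ry": 0.0,"rz": 0.0,"claw": 0.0},{"tx": 0.0,"ty": 0.0,"tz": -0.002,"rx": 0.0,"ry": 0.0,"rz": 0.0,"claw": 0.0},{"tx": 0.0,"ty": 0.0,"tz": -0.002,"rx": 0.0,"ry": 0.0,"rz": 0.0,"claw": 0.0},{"tx": 0.0,"ty": 0.0,"tz": -0.002,"rx": 0.0,"ry": 0.0,"rz": 0.0,"claw": 0.0}])

```text
clock: 3.95
eef_pos: [517.5, -375.6, 66.0]
tool_rot: [3.14, -0.001, 0.947]
force: [-1.7, 3.0, 12.6]
width: 0.2
```

Call:
apply_moves(increments=[{"tx": 0.0,"ty": 0.0,"tz": -0.0015,"rx": 0.0,"ry": 0.0,"rz": 0.0,"claw": 0.0},{"tx": 0.0,"ty": 0.0,"tz": -0.0015,"rx": 0.0,"ry": 0.0,"rz": 0.0,"claw": 0.0},{"tx": 0.0,"ty": 0.0,"tz": -0.0015,"rx": 0.0,"ry": 0.0,"rz": 0.0,"claw": 0.0}])

```text
clock: 4.25
eef_pos: [517.6, -375.7, 65.8]
tool_rot: [3.14, -0.002, 0.947]
force: [-3.5, 5.6, 21.4]
width: -0.1
```

Call:
apply_moves(increments=[{"tx": 0.0,"ty": 0.0,"tz": 0.03,"rx": 0.0,"ry": 0.0,"rz": 0.0,"claw": 0.0},{"tx": 0.0,"ty": 0.0,"tz": 0.08,"rx": 0.0,"ry": 0.0,"rz": 0.0,"claw": 0.0},{"tx": 0.0,"ty": 0.02,"tz": 0.125,"rx": 0.0,"ry": 0.0,"rz": 0.5,"claw": 0.0},{"tx": -0.02,"ty": 0.05,"tz": 0.16,"rx": 0.0,"ry": 0.0,"rz": 1.0,"claw": 0.0},{"tx": -0.03,"ty": 0.09,"tz": 0.19,"rx": 0.0,"ry": 0.0,"rz": 2.0,"claw": 0.0},{"tx": -0.037,"ty": 0.135,"tz": 0.21,"rx": 0.0,"ry": 0.0,"rz": 3.0,"claw": 0.0},{"tx": -0.037,"ty": 0.185,"tz": 0.22,"rx": 0.0,"ry": 0.0,"rz": 4.0,"claw": 0.0},{"tx": -0.037,"ty": 0.235,"tz": 0.22,"rx": 0.0,"ry": 0.0,"rz": 5.0,"claw": 0.0},{"tx": -0.037,"ty": 0.285,"tz": 0.22,"rx": 0.0,"ry": 0.0,"rz": 6.0,"claw": 0.0},{"tx": -0.037,"ty": 0.335,"tz": 0.22,"rx": 0.0,"ry": 0.0,"rz": 6.65,"claw": 0.0},{"tx": -0.037,"ty": 0.385,"tz": 0.22,"rx": 0.0,"ry": 0.0,"rz": 6.65,"claw": 0.0},{"tx": -0.037,"ty": 0.435,"tz": 0.22,"rx": 0.0,"ry": 0.0,"rz": 6.65,"claw": 0.0}])

```text
clock: 5.45
eef_pos: [479.2, 59.3, 282.8]
tool_rot: [-3.141, 0.0, 1.527]
force: [0.9, 0.1, 0.2]
width: 0.1
```

Call:
apply_moves(increments=[{"tx": 0.0,"ty": 0.0,"tz": 0.0,"rx": 0.0,"ry": 0.0,"rz": 0.0,"claw": 0.0},{"tx": 0.0,"ty": 0.0,"tz": 0.0,"rx": 0.0,"ry": 0.0,"rz": 0.0,"claw": 0.0},{"tx": 0.0,"ty": 0.0,"tz": 0.0,"rx": 0.0,"ry": 0.0,"rz": 0.0,"claw": 0.0}])

```text
clock: 5.75
eef_pos: [479.8, 56.1, 282.7]
tool_rot: [-3.141, 0.001, 1.526]
force: [-0.8, -0.2, 0.7]
width: -0.2
```

```bash
python3 - <<'E'
from h import *
s=read_state();print(s["eef_pos"],s["tool_rot"],s["qpos"])
c=cam("wrist");im=get_image("wrist")[:,:,::-1].copy()
np.save("pics/wc2.npy",np.vstack([c[0],c[1],c[2]]))
print(c[0],proj(c,[[632,170,150],[556,156,141],[541,-143,141]]))
cv2.imwrite("pics/w2.png",im)
E
```

```text
[479.75878853  56.08712277 282.70872885] [-3.14130046e+00  1.05416523e-03  1.52567934e+00] [-0.53071161  0.35655586  0.48507213  1.90913658 -0.20400152  0.92467321
  0.00693726]
[[347.01899558   0.         319.53456874]
 [  0.         347.01899558 236.52814392]
 [  0.           0.           1.        ]] [[525.59857331  61.15174587]
 [415.29601701  88.88830312]
 [389.92184644 409.11676617]]
```

View pics/w2.png

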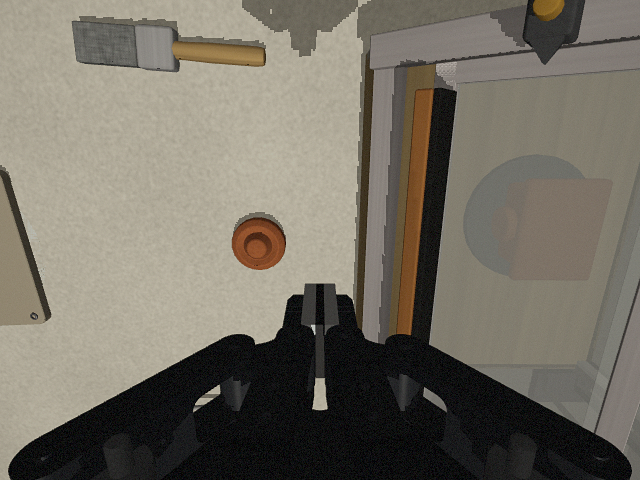

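```bash
cat > g.py <<'E'
from h import *
psi=-0.044; a=np.radians(40)
Z=R.from_euler("z",psi).as_matrix()
e=Z@[np.cos(a),0,np.sin(a)]; n=Z@[-np.sin(a),0,np.cos(a)]; yl=Z@[0,1,0]
def onplane(c,u,v,P):
    o,d=ray(c,u,v); return o+d*((P-o)@n)/(d@n)
def load(f):
    q=np.load(f); return (q[:3],q[3],q[4:])
E
python3 - <<'E'
from g import *
t=cam("top");s=cam("scene");w=load("pics/wc2.npy")
T=lambda x,y:(250+x/4-.4,80+y/4-.4)
S=lambda x,y:(130+x/3-.3,140+y/3-.3)
obs=[(t,*T(115,512)),(s,*S(610,450)),(w,416,89)]
for k in ([0,2],[1,2],[0,1,2]): 
    L=tri([obs[i] for i in k]);print(L,[np.round(proj(o[0],L)-o[1:],1) for o in obs])
for P in (L,L+[0,0,8],L-[0,0,8]):
    Lw=onplane(w,416,89,P);B=onplane(w,436,89,P);tp=onplane(w,546,64,P);L2=onplane(w,398,333,P);tt=onplane(t,*T(98,410),P)
    print("L",Lw,"wood",(B-Lw)@e,"tip",tp,tt,"d",(tp-Lw)@e,(tp-Lw)@yl,"top d",(tt-Lw)@e,"line",(L2-Lw)/np.linalg.norm(L2-Lw))
E
```

```text
[537.70897056 150.44238202 213.16267305] [array([[ 0.4, -0. ]]), array([[  7.5, -20.4]]), array([[ 0.1, -2.3]])]
[557.56983871 154.66190737 141.38866079] [array([[ 1.1, -1.7]]), array([[0.7, 0.2]]), array([[1.4, 1.6]])]
[555.85596852 155.76736798 140.72109326] [array([[ 0.8, -1.1]]), array([[1.6, 0.3]]), array([[-1. ,  0.3]])]
L [556.47362222 155.87563809 141.23486856] wood 15.665222131120924 tip [620.26441107 161.36545616 194.50726955] [621.12699682 166.08486496 195.05617824] d 82.87714353132043 8.290393914298445 top d 83.73109386186897 line [-4.36679294e-02 -9.99046065e-01  2.66983736e-04]
L [554.75713573 155.27045919 147.81829559] wood 15.301665295960072 tip [617.06747463 160.63287013 199.85435628] [619.42985528 165.43292537 201.65754777] d 80.95373946100314 8.097991320291705 top d 83.75900743558502 line [-4.36679294e-02 -9.99046065e-01  2.66983736e-04]
L [558.19010872 156.480817   134.65144153] wood 16.028778966281934 tip [623.46134751 162.09804219 189.16018282] [622.82413835 166.73680454 188.45480871] d 84.80054760163783 8.482796508305189 top d 83.70318028815305 line [-4.36679294e-02 -9.99046065e-01  2.66983736e-04]
```

Call:
apply_moves(increments=[{"tx": 0.0,"ty": -0.005,"tz": 0.0,"rx": 0.0,"ry": 0.0,"rz": 1.5,"claw": 0.0},{"tx": -0.005,"ty": -0.01,"tz": 0.0,"rx": 0.0,"ry": 0.0,"rz": 3.0,"claw": 0.0},{"tx": -0.01,"ty": -0.015,"tz": -0.01,"rx": 0.0,"ry": 0.0,"rz": 4.5,"claw": 0.0},{"tx": -0.015,"ty": -0.02,"tz": -0.01,"rx": 0.0,"ry": 0.0,"rz": 6.0,"claw": 0.0},{"tx": -0.02,"ty": -0.025,"tz": -0.02,"rx": 0.0,"ry": 0.0,"rz": 7.5,"claw": 0.0},{"tx": -0.02,"ty": -0.03,"tz": -0.03,"rx": 0.0,"ry": 0.0,"rz": 9.0,"claw": 0.0},{"tx": -0.02,"ty": -0.035,"tz": -0.04,"rx": 0.0,"ry": 0.0,"rz": 10.5,"claw": 0.0},{"tx": -0.02,"ty": -0.04,"tz": -0.05,"rx": 0.0,"ry": 0.0,"rz": 12.0,"claw": 0.0},{"tx": -0.02,"ty": -0.045,"tz": -0.06,"rx": 0.0,"ry": 0.0,"rz": 13.5,"claw": 0.0},{"tx": -0.02,"ty": -0.05,"tz": -0.07,"rx": 0.0,"ry": 0.0,"rz": 15.0,"claw": 0.0},{"tx": -0.02,"ty": -0.053,"tz": -0.08,"rx": 0.0,"ry": 0.0,"rz": 16.5,"claw": 0.0},{"tx": -0.02,"ty": -0.053,"tz": -0.08,"rx": 0.0,"ry": 0.0,"rz": 18.0,"claw": 0.0}])

```text
clock: 7.0
eef_pos: [458.9, 2.0, 201.7]
tool_rot: [-3.14, -0.003, 3.099]
force: [-0.1, -0.4, -0.5]
width: 0.3
```

Call:
apply_moves(increments=[{"tx": 0.0,"ty": 0.0,"tz": 0.0,"rx": 0.0,"ry": 0.0,"rz": 0.0,"claw": 0.0},{"tx": 0.0,"ty": 0.0,"tz": 0.0,"rx": 0.0,"ry": -1.0,"rz": 0.0,"claw": 0.0},{"tx": 0.02,"ty": 0.0,"tz": -0.02,"rx": -0.1,"ry": -2.0,"rz": 0.0,"claw": 0.0},{"tx": 0.03,"ty": 0.0,"tz": -0.04,"rx": -0.13,"ry": -3.0,"rz": 0.0,"claw": 0.0},{"tx": 0.03,"ty": 0.0,"tz": -0.04,"rx": -0.13,"ry": -3.0,"rz": 0.0,"claw": 0.0},{"tx": 0.03,"ty": 0.0,"tz": -0.04,"rx": -0.13,"ry": -3.0,"rz": 0.0,"claw": 0.0}])

```text
clock: 7.6
eef_pos: [489.7, 3.6, 162.5]
tool_rot: [3.141, 0.262, 3.093]
force: [10.5, 6.2, -0.3]
width: 0.0
```

```bash
python3 - <<'E'
from g import *
s=read_state();print(s["eef_pos"],s["tool_rot"],s["qpos"])
print(R.from_euler("xyz",s["tool_rot"]).as_matrix())
E
```

```text
[489.72885988   3.61406397 162.52729744] [3.14088266 0.26236958 3.09320227] [ 0.06165572  0.43327757 -0.20479688  2.26046694  0.58069513  0.23223921
  0.85729218]
[[-9.64647566e-01  4.81875575e-02  2.59100429e-01]
 [ 4.67161388e-02  9.98838070e-01 -1.18369443e-02]
 [-2.59369766e-01  6.85692135e-04 -9.65777849e-01]]
```

Call:
apply_moves(increments=[{"tx": 0.0,"ty": 0.0,"tz": 0.0,"rx": 0.04,"ry": 1.0,"rz": 0.0,"claw": 0.0},{"tx": 0.0,"ty": 0.0,"tz": 0.0,"rx": 0.04,"ry": 1.0,"rz": 0.0,"claw": 0.0},{"tx": 0.0,"ty": 0.0,"tz": 0.0,"rx": 0.04,"ry": 1.0,"rz": 0.0,"claw": 0.0}])

```text
clock: 7.9
eef_pos: [490.7, 3.2, 162.9]
tool_rot: [3.142, 0.177, 3.093]
force: [0.2, -0.3, -0.8]
width: -0.1
```

```bash
python3 - <<'E'
from g import *
s=read_state();print(s["eef_pos"],s["tool_rot"],s["qpos"],s["force"],s["qd"])
c=cam("wrist");im=get_image("wrist")[:,:,::-1].copy()
np.save("pics/wc3.npy",np.vstack([c[0],c[1],c[2]]))
print(proj(c,[[550,6,141],[556.5,156,141],[540,6,128]]))
cv2.imwrite("pics/w3.png",im)
E
```

```text
[490.6607222    3.21809477 162.90253458] [3.14158072 0.17689724 3.09322066] [ 0.17254072  0.46277797 -0.34698454  2.17733447  0.49645643  0.39224296
  0.94749977] [ 0.18312687 -0.32052087 -0.75254282] [-0.04113104 -0.0088777   0.03331381  0.03343672  0.00125284  0.00105347
  0.00878356]
[[331.19608458 360.47932507]
 [586.41553501 359.52932495]
 [330.01760732 332.07478973]]
```

View pics/w3.png

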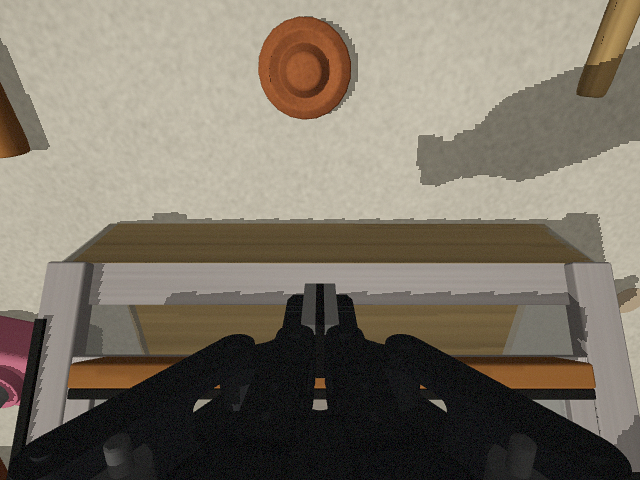

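Call:
apply_moves(increments=[{"tx": 0.01,"ty": 0.0,"tz": -0.02,"rx": 0.0,"ry": 0.0,"rz": 0.0,"claw": 0.0},{"tx": 0.02,"ty": 0.0,"tz": -0.036,"rx": 0.0,"ry": 0.0,"rz": 0.0,"claw": 0.0},{"tx": 0.03,"ty": 0.0,"tz": -0.036,"rx": 0.0,"ry": 0.0,"rz": 0.0,"claw": 0.0},{"tx": 0.037,"ty": 0.0,"tz": -0.036,"rx": 0.0,"ry": 0.0,"rz": 0.0,"claw": 0.0},{"tx": 0.04,"ty": 0.0,"tz": -0.036,"rx": 0.0,"ry": 0.0,"rz": 0.0,"claw": 0.0},{"tx": 0.04,"ty": 0.0,"tz": -0.036,"rx": 0.0,"ry": 0.0,"rz": 0.0,"claw": 0.0}])

```text
clock: 8.55
eef_pos: [530.7, 4.8, 127.6]
tool_rot: [-3.141, 0.176, 3.098]
force: [-0.5, 0.9, 0.8]
width: -0.2
```

```bash
python3 - <<'E'
from g import *
s=read_state();print(s["eef_pos"],s["tool_rot"],s["qpos"],s["force"])
c=cam("wrist");cv2.imwrite("pics/w4.png",get_image("wrist")[:,:,::-1])
cv2.imwrite("pics/s4.png",get_image("scene")[:,:,::-1])
E
```

```text
[530.65477837   4.75086753 127.59438384] [-3.14143098  0.17632369  3.09818615] [ 0.1305899   0.56629755 -0.29598472  2.10772062  0.54608113  0.3593308
  0.91891976] [-0.46619292  0.87644649  0.83941112]
```

Call:
apply_moves(increments=[{"tx": 0.003,"ty": 0.0,"tz": 0.0,"rx": 0.0,"ry": 0.0,"rz": 0.0,"claw": 0.0},{"tx": 0.006,"ty": 0.0,"tz": 0.0,"rx": 0.0,"ry": 0.0,"rz": 0.0,"claw": 0.0},{"tx": 0.008,"ty": 0.0,"tz": 0.0,"rx": 0.0,"ry": 0.0,"rz": 0.0,"claw": 0.0},{"tx": 0.008,"ty": 0.0,"tz": 0.0,"rx": 0.0,"ry": 0.0,"rz": 0.0,"claw": 0.0}])

```text
clock: 9.05
eef_pos: [538.4, 4.7, 126.9]
tool_rot: [-3.141, 0.175, 3.098]
force: [0.1, -0.2, -0.1]
width: 0.1
```

Call:
apply_moves(increments=[{"tx": 0.002,"ty": 0.0,"tz": 0.0,"rx": 0.0,"ry": 0.0,"rz": 0.0,"claw": 0.0},{"tx": 0.004,"ty": 0.0,"tz": 0.0,"rx": 0.0,"ry": 0.0,"rz": 0.0,"claw": 0.0},{"tx": 0.004,"ty": 0.0,"tz": 0.0,"rx": 0.0,"ry": 0.0,"rz": 0.0,"claw": 0.0}])

```text
clock: 9.35
eef_pos: [539.7, 4.4, 126.1]
tool_rot: [-3.14, 0.17, 3.099]
force: [-4.8, -0.4, 1.8]
width: -0.4
```

Call:
apply_moves(increments=[{"tx": 0.004,"ty": 0.0,"tz": 0.003,"rx": 0.0,"ry": 0.0,"rz": 0.0,"claw": 0.0},{"tx": 0.008,"ty": 0.0,"tz": 0.0065,"rx": 0.0,"ry": 0.0,"rz": 0.0,"claw": 0.0},{"tx": 0.0115,"ty": 0.0,"tz": 0.0095,"rx": 0.0,"ry": 0.0,"rz": 0.0,"claw": 0.0},{"tx": 0.015,"ty": -0.001,"tz": 0.013,"rx": 0.0,"ry": 0.0,"rz": 0.0,"claw": 0.0},{"tx": 0.019,"ty": -0.001,"tz": 0.016,"rx": 0.0,"ry": 0.0,"rz": 0.0,"claw": 0.0},{"tx": 0.023,"ty": -0.001,"tz": 0.019,"rx": 0.0,"ry": 0.0,"rz": 0.0,"claw": 0.0}])

```text
clock: 9.95
eef_pos: [561.9, 3.4, 144.8]
tool_rot: [-3.14, 0.168, 3.099]
force: [-8.7, 0.7, 2.3]
width: -0.1
```

```bash
python3 - <<'E'
from g import *
s=read_state();print(s["eef_pos"],s["qpos"],s["force"])
im=get_image("top")[:,:,::-1];im2=get_image("wrist")[:,:,::-1]
v=np.hstack([cv2.resize(im[130:230,240:400],(480,300),interpolation=3),cv2.resize(im2[200:440],(320,300))])
# tall stack instead
v=np.vstack([cv2.resize(im[130:230,240:400],(480,300),interpolation=3),cv2.resize(im2,(480,300))])
cv2.imwrite("pics/m5.png",v)
E
```

```text
[561.94822618   3.37346276 144.78785917] [ 0.17518313  0.5771701  -0.35693406  2.00489016  0.50128798  0.47020925
  0.98037773] [-8.69388708  0.72801651  2.2924893 ]
```

View pics/m5.png

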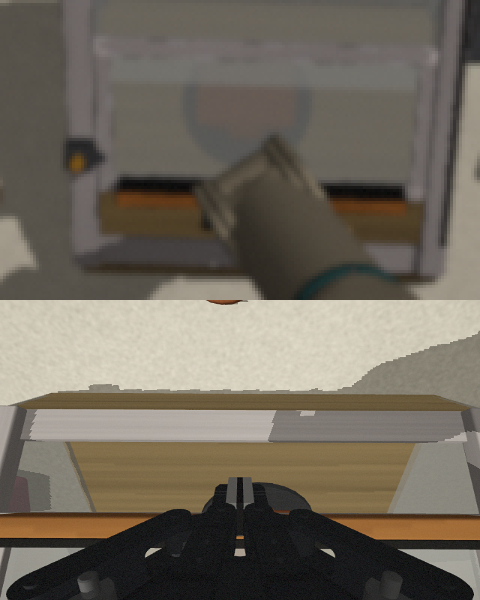

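Call:
apply_moves(increments=[{"tx": 0.004,"ty": 0.0,"tz": 0.003,"rx": 0.0,"ry": 0.0,"rz": 0.0,"claw": 0.0},{"tx": 0.008,"ty": 0.0,"tz": 0.0065,"rx": 0.0,"ry": 0.0,"rz": 0.0,"claw": 0.0},{"tx": 0.0115,"ty": 0.0,"tz": 0.0095,"rx": 0.0,"ry": 0.0,"rz": 0.0,"claw": 0.0},{"tx": 0.015,"ty": -0.001,"tz": 0.013,"rx": 0.0,"ry": 0.0,"rz": 0.0,"claw": 0.0},{"tx": 0.019,"ty": -0.001,"tz": 0.016,"rx": 0.0,"ry": 0.0,"rz": 0.0,"claw": 0.0},{"tx": 0.023,"ty": -0.001,"tz": 0.019,"rx": 0.0,"ry": 0.0,"rz": 0.0,"claw": 0.0}])

```text
clock: 10.65
eef_pos: [585.0, 2.2, 163.8]
tool_rot: [-3.14, 0.168, 3.098]
force: [-8.7, -0.0, 2.5]
width: 0.2
```

```bash
python3 - <<'E'
from g import *
s=read_state();print(s["eef_pos"],s["qpos"],s["force"],s["tool_rot"])
c=cam("wrist");im=get_image("wrist")[:,:,::-1].copy()
np.save("pics/wc6.npy",np.vstack([c[0],c[1],c[2]]))
im2=get_image("top")[:,:,::-1]
im3=get_image("scene")[:,:,::-1]
print(proj(c,[620.3,163,194.5]))
cv2.imwrite("pics/w6.png",im)
cv2.imwrite("pics/t6.png",im2);cv2.imwrite("pics/s6.png",im3)
v=np.vstack([cv2.resize(im2[150:210,255:395],(700,300),interpolation=3),cv2.resize(im3[220:340,240:365],(300,288),interpolation=3)[:, :].repeat(1,1) if 0 else cv2.copyMakeBorder(cv2.resize(im3[270:330,280:360],(400,300),interpolation=3),0,0,0,300,0)])
cv2.imwrite("pics/m6.png",v)
E
```

```text
[585.01772002   2.24941418 163.78750094] [ 0.20083656  0.57760889 -0.39302332  1.92791914  0.46920793  0.55124105
  1.02439734] [-8.66802492 -0.03510599  2.4997732 ] [-3.13962361  0.16825425  3.09846745]
[[715.64935016 405.40567978]]
```

View pics/m6.png

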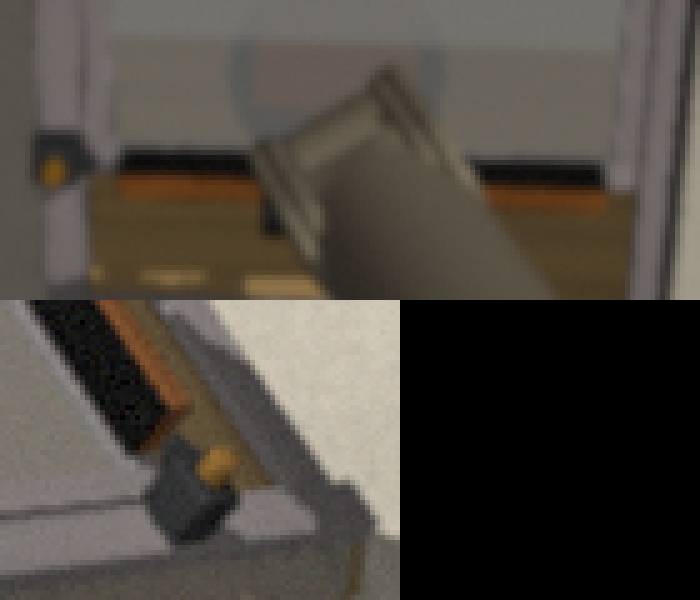

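Call:
apply_moves(increments=[{"tx": 0.004,"ty": 0.0,"tz": 0.0035,"rx": 0.0,"ry": 0.0,"rz": 0.0,"claw": 0.0},{"tx": 0.0075,"ty": 0.0,"tz": 0.006,"rx": 0.0,"ry": 0.0,"rz": 0.0,"claw": 0.0},{"tx": 0.0085,"ty": 0.0,"tz": 0.007,"rx": 0.0,"ry": 0.0,"rz": 0.0,"claw": 0.0},{"tx": 0.0085,"ty": 0.0,"tz": 0.007,"rx": 0.0,"ry": 0.0,"rz": 0.0,"claw": 0.0}])

```text
clock: 11.2
eef_pos: [594.3, 1.9, 171.2]
tool_rot: [-3.139, 0.17, 3.098]
force: [-6.4, -0.3, 3.3]
width: 0.3
```

Call:
apply_moves(increments=[{"tx": -0.01,"ty": 0.0,"tz": -0.005,"rx": 0.0,"ry": 0.0,"rz": 0.0,"claw": 0.0},{"tx": -0.04,"ty": 0.0,"tz": -0.01,"rx": 0.0,"ry": 0.0,"rz": 0.0,"claw": 0.0},{"tx": -0.07,"ty": 0.0,"tz": 0.02,"rx": 0.0,"ry": 0.0,"rz": 0.0,"claw": 0.0},{"tx": -0.07,"ty": 0.01,"tz": 0.07,"rx": 0.04,"ry": 1.0,"rz": 0.0,"claw": 0.0},{"tx": -0.06,"ty": 0.04,"tz": 0.11,"rx": 0.08,"ry": 2.0,"rz": 0.0,"claw": 0.0},{"tx": -0.03,"ty": 0.08,"tz": 0.11,"rx": 0.08,"ry": 2.0,"rz": 0.0,"claw": 0.0},{"tx": 0.0,"ty": 0.11,"tz": 0.11,"rx": 0.08,"ry": 2.0,"rz": 0.0,"claw": 0.0},{"tx": 0.03,"ty": 0.14,"tz": 0.1,"rx": 0.08,"ry": 2.0,"rz": 0.0,"claw": 0.0},{"tx": 0.038,"ty": 0.145,"tz": 0.095,"rx": 0.08,"ry": 2.0,"rz": 0.0,"claw": 0.0},{"tx": 0.038,"ty": 0.145,"tz": 0.093,"rx": 0.08,"ry": 2.0,"rz": 0.0,"claw": 0.0},{"tx": 0.038,"ty": 0.145,"tz": 0.093,"rx": 0.08,"ry": 2.0,"rz": 0.0,"claw": 0.0},{"tx": 0.038,"ty": 0.145,"tz": 0.093,"rx": 0.08,"ry": 2.0,"rz": 0.0,"claw": 0.0}])

```text
clock: 12.4
eef_pos: [634.0, 145.7, 265.2]
tool_rot: [-3.139, 0.0, 3.097]
force: [-0.0, -0.1, 1.1]
width: 0.0
```

```bash
python3 - <<'E'
from g import *
s=read_state();print(s["eef_pos"],s["qpos"],s["force"],s["tool_rot"])
c=cam("wrist");im=get_image("wrist")[:,:,::-1].copy()
np.save("pics/wc7.npy",np.vstack([c[0],c[1],c[2]]))
p=proj(c,[620.3,163,194.5])[0];print(p)
x0,y0=(np.clip(p-[90,60],[0,0],[440,330])).astype(int);print(x0,y0)
cv2.imwrite("pics/w7.png",im)
cv2.imwrite("pics/c7.png",cv2.resize(im[y0:y0+150,x0:x0+200],(800,600),interpolation=3))
E
```

```text
[634.02068466 145.74842003 265.20714988] [ 0.02056836  0.63974828 -0.50995353  1.46283867  0.33095759  1.12576038
  0.97762539] [-0.02135256 -0.12474412  1.06095559] [-3.13942369e+00  2.82166414e-05  3.09674900e+00]
[347.66343107 230.07222835]
257 170
```

View pics/c7.png

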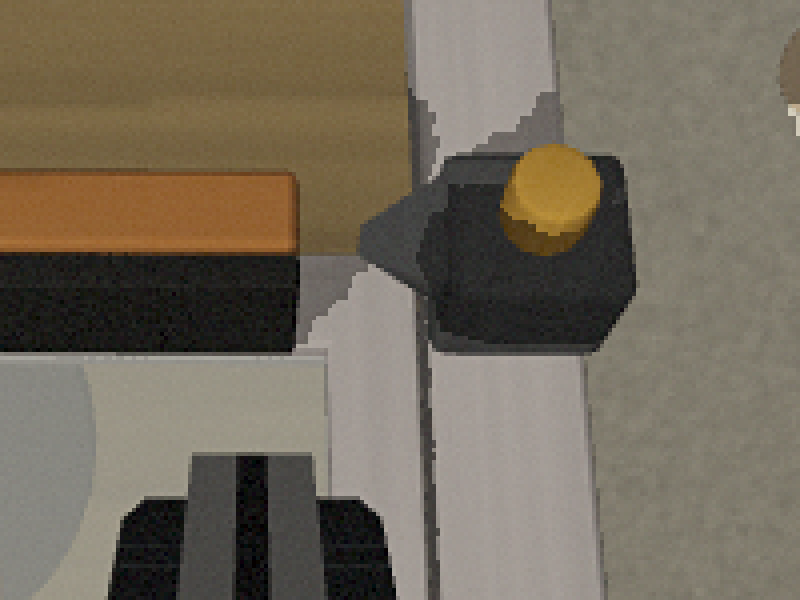

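```bash
python3 - <<'E'
from g import *
w=load("pics/wc7.npy");P=np.array([556.3,155.9,141.2])
U=lambda x,y:(257+x/4-.4,170+y/4-.4)
for dz in (-4,0,4):
    Q=P+[0,0,dz]
    L=onplane(w,*U(298,173),Q);B=onplane(w,*U(298,254),Q)
    print("wood",(B-L)@e,"gap y",[(onplane(w,*U(360,r),Q)-L)@yl for r in (239,)],"tip-mid",[(onplane(w,*U(360,r),Q)-L)@e-10 for r in (228,239,250)],"travel",(L-P)@e)
E
```

```text
wood 14.615797716123815 gap y [np.float64(9.894733789608734)] tip-mid [np.float64(0.011247692474391613), np.float64(1.971030595186015), np.float64(3.9175541239135896)] travel 69.17808356390915
wood 14.397553742639273 gap y [np.float64(9.746985027566538)] tip-mid [np.float64(-0.13824086219633358), np.float64(1.7922784439492663), np.float64(3.709736365883206)] travel 70.73340841019842
wood 14.179309769154731 gap y [np.float64(9.59923626552437)] tip-mid [np.float64(-0.28772941686709963), np.float64(1.6135262927124607), np.float64(3.501918607852984)] travel 72.28873325648769
```

Call:
apply_moves(increments=[{"tx": -0.03,"ty": -0.035,"tz": 0.015,"rx": 0.0,"ry": 0.0,"rz": 0.0,"claw": 0.0},{"tx": -0.06,"ty": -0.065,"tz": 0.015,"rx": 0.0,"ry": 0.0,"rz": 0.0,"claw": 0.0},{"tx": -0.095,"ty": -0.1,"tz": 0.015,"rx": -0.04,"ry": -1.0,"rz": 0.0,"claw": 0.0},{"tx": -0.108,"ty": -0.135,"tz": 0.015,"rx": -0.08,"ry": -2.0,"rz": 0.0,"claw": 0.0},{"tx": -0.108,"ty": -0.145,"tz": -0.02,"rx": -0.08,"ry": -2.0,"rz": 0.0,"claw": 0.0},{"tx": -0.108,"ty": -0.145,"tz": -0.07,"rx": -0.08,"ry": -2.0,"rz": 0.0,"claw": 0.0},{"tx": -0.098,"ty": -0.145,"tz": -0.103,"rx": -0.08,"ry": -2.0,"rz": 0.0,"claw": 0.0},{"tx": -0.078,"ty": -0.145,"tz": -0.103,"rx": -0.08,"ry": -2.0,"rz": 0.0,"claw": 0.0},{"tx": -0.053,"ty": -0.145,"tz": -0.098,"rx": -0.08,"ry": -2.0,"rz": 0.0,"claw": 0.0},{"tx": -0.047,"ty": -0.145,"tz": -0.096,"rx": -0.08,"ry": -2.0,"rz": 0.0,"claw": 0.0},{"tx": -0.047,"ty": -0.145,"tz": -0.096,"rx": -0.08,"ry": -2.0,"rz": 0.0,"claw": 0.0},{"tx": -0.047,"ty": -0.145,"tz": -0.096,"rx": -0.08,"ry": -2.0,"rz": 0.0,"claw": 0.0}])

```text
clock: 13.65
eef_pos: [586.1, 2.1, 169.0]
tool_rot: [-3.141, 0.174, 3.098]
force: [-0.1, 0.4, 0.1]
width: -0.0
```

Call:
apply_moves(increments=[{"tx": 0.004,"ty": 0.0,"tz": 0.002,"rx": 0.0,"ry": 0.0,"rz": 0.0,"claw": 0.0},{"tx": 0.007,"ty": 0.0,"tz": 0.003,"rx": 0.0,"ry": 0.0,"rz": 0.0,"claw": 0.0},{"tx": 0.009,"ty": 0.0,"tz": 0.003,"rx": 0.0,"ry": 0.0,"rz": 0.0,"claw": 0.0},{"tx": 0.0103,"ty": 0.0,"tz": 0.004,"rx": 0.0,"ry": 0.0,"rz": 0.0,"claw": 0.0},{"tx": 0.0103,"ty": 0.0,"tz": 0.004,"rx": 0.0,"ry": 0.0,"rz": 0.0,"claw": 0.0},{"tx": 0.0103,"ty": 0.0,"tz": 0.004,"rx": 0.0,"ry": 0.0,"rz": 0.0,"claw": 0.0}])

```text
clock: 14.25
eef_pos: [594.9, 2.4, 171.9]
tool_rot: [-3.14, 0.169, 3.099]
force: [-6.6, 1.0, 2.4]
width: -0.1
```

Call:
apply_moves(increments=[{"tx": 0.0008,"ty": 0.0,"tz": 0.0004,"rx": 0.0,"ry": 0.0,"rz": 0.0,"claw": 0.0},{"tx": 0.0008,"ty": 0.0,"tz": 0.0004,"rx": 0.0,"ry": 0.0,"rz": 0.0,"claw": 0.0},{"tx": 0.0008,"ty": 0.0,"tz": 0.0004,"rx": 0.0,"ry": 0.0,"rz": 0.0,"claw": 0.0}])

```text
clock: 14.55
eef_pos: [595.2, 2.4, 172.2]
tool_rot: [-3.14, 0.168, 3.099]
force: [-7.9, 1.2, 2.3]
width: -0.1
```

Call:
apply_moves(increments=[{"tx": -0.01,"ty": 0.0,"tz": -0.005,"rx": 0.0,"ry": 0.0,"rz": 0.0,"claw": 0.0},{"tx": -0.04,"ty": 0.0,"tz": -0.01,"rx": 0.0,"ry": 0.0,"rz": 0.0,"claw": 0.0},{"tx": -0.07,"ty": 0.0,"tz": 0.02,"rx": 0.0,"ry": 0.0,"rz": 0.0,"claw": 0.0},{"tx": -0.07,"ty": 0.01,"tz": 0.07,"rx": 0.04,"ry": 1.0,"rz": 0.0,"claw": 0.0},{"tx": -0.06,"ty": 0.04,"tz": 0.11,"rx": 0.08,"ry": 2.0,"rz": 0.0,"claw": 0.0},{"tx": -0.03,"ty": 0.08,"tz": 0.11,"rx": 0.08,"ry": 2.0,"rz": 0.0,"claw": 0.0},{"tx": 0.0,"ty": 0.11,"tz": 0.11,"rx": 0.08,"ry": 2.0,"rz": 0.0,"claw": 0.0},{"tx": 0.03,"ty": 0.14,"tz": 0.1,"rx": 0.08,"ry": 2.0,"rz": 0.0,"claw": 0.0},{"tx": 0.036,"ty": 0.145,"tz": 0.095,"rx": 0.08,"ry": 2.0,"rz": 0.0,"claw": 0.0},{"tx": 0.036,"ty": 0.145,"tz": 0.092,"rx": 0.08,"ry": 2.0,"rz": 0.0,"claw": 0.0},{"tx": 0.036,"ty": 0.145,"tz": 0.092,"rx": 0.08,"ry": 2.0,"rz": 0.0,"claw": 0.0},{"tx": 0.036,"ty": 0.145,"tz": 0.092,"rx": 0.08,"ry": 2.0,"rz": 0.0,"claw": 0.0}])

```text
clock: 15.75
eef_pos: [634.0, 145.7, 265.5]
tool_rot: [-3.139, -0.0, 3.097]
force: [0.2, -0.3, -0.5]
width: 0.2
```

```bash
python3 - <<'E'
from g import *
s=read_state();print(s["eef_pos"],s["force"])
c=cam("wrist");im=get_image("wrist")[:,:,::-1].copy()
np.save("pics/wc8.npy",np.vstack([c[0],c[1],c[2]]))
cv2.imwrite("pics/c8.png",cv2.resize(im[170:320,257:457],(800,600),interpolation=3))
E
```

```text
[634.03696648 145.72093582 265.50082391] [ 0.17629281 -0.28246502 -0.5185756 ]
```

View pics/c8.png

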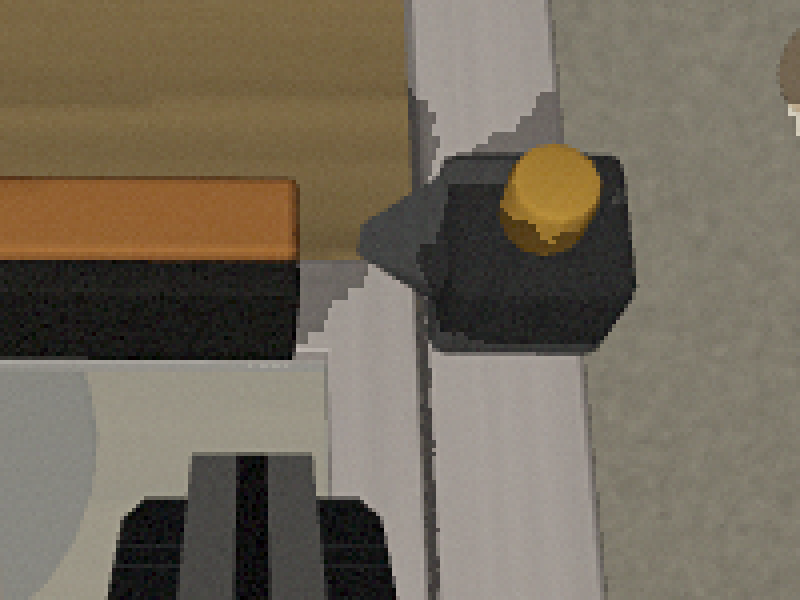

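```bash
python3 -c "
from cell import *
print(finish_job(), read_state()['clock'])"
```

```text
the job is handed in; nothing more can be done
the job is handed in; nothing more can be done
```

I pressed the button, then raised the window until its lip stood level with the pointer, and handed the job in at about 16 s.

- **Button:** I pressed the steel button on the grey switch box straight down. The tool stopped at 65.8 mm height while the force rose from 4 to 21 N, so the button was fully down at 8 mm of travel. I then released it.
- **Window:** I pushed the lip up the slope about 72 mm with the closed fingers against its lower outer edge, at up to about 9 N. A look after the main push showed it about 1.7 mm short, so I made one small corrective push.
- **Last check:** The final close wrist picture shows the middle of the lip within about 0.5 mm of the middle of the pointer's tip edge. The tip edge spans about ±2 mm in that view, so that is how far off the level could be. The robot was standing clear with nothing touching.
- **Tool tilt:** I planned to push square onto the underside with a 40° tool tilt, but joint 6 came down to its limit at 15°. I used about 10° instead, so the contact was on the lower edge of the underside, well away from the rubber.
- **Unexplained force:** At the 15° tilt the force reading showed about 12 N with nothing visibly touching. It vanished once I tilted back.

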